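Load a cream bottle into its carton tube on the V-block packing jig

TASK

Lay the open carton tube into the two V-blocks beside the jig's end stop, closed end against the stop and mouth facing the empty pair of V-blocks, and swing the hold-down over so that its pad rests on the tube. Then lay the cream bottle in the empty V-blocks, brown cap pointing away from the tube, let go of it, and push it along the V-blocks into the tube until it meets the bottom. Set both parts down without dropping them, and leave the four bottles standing around where they are.

Things in the scene. Friction and masses are not known exactly. Their poses are not given: they have to be found in the camera images.
- jig: packing jig: plywood board 145 x 330 mm, 15 mm thick, fixed, at a new place and yaw each time. Axes: y along its V-blocks towards the end stop, x across towards the hinge post, z up from the table. Four white 90 degree V-blocks (20 mm in y, 72 mm in x) are centred on x = 0 at y = -115, -17 (for the bottle) and y = 40, 133 mm (for the tube); between each pair fingers fit, down to the board.
- tube_seat (a point): point of the jig (axes as the jig's) at y = 85, z = 60 mm: where the middle of the carton tube's axis comes when the tube lies in its V-blocks. The flank tops are 4 mm below this axis; the gap between this pair of V-blocks is 73 mm long, its middle 1.5 mm beyond here in y. A tube with its middle here is 3 mm short of the stop.
- stop_face (a point): point of the jig on the face of the white end stop (60 mm wide, up to 77 mm above the table), in line with the tube's axis, 68 mm beyond tube_seat
- trough (a point): point of the jig (axes as the jig's) at y = -65, z = 60 mm: where the middle of the bottle's axis comes when it lies in the other, empty pair of V-blocks; 78 mm free gap for fingers, flank tops 4 mm below the axis. A tube against the stop has its mouth 88 mm from here in y, 13 mm clear of a bottle laid here. The V-blocks are smooth; the bottle slides along them straight into the bore.
- clamp_pin (a point): middle of the hold-down's hinge pin, at x = 60, y = 138, z = 96 mm of the jig; the pin runs along the jig's y. The steel hinge post round it spans 20 mm in x, 32 mm in y, and ends 105 mm above the table.
- clamp (a joint): hold-down arm, rad: 0 = level, its rubber pad on a seated tube; starts at 1.85 to 2.05, leaning back past upright (upright 1.57, end of travel 2.1). Arm 16 mm wide, 12 mm thick, 0.35 kg, reaching 116 mm from the pin. It turns easily with some drag: pushed past upright towards the tube it sinks down gently in about a second and its weight holds the tube.
- clamp_grip (a point): middle of the red grip (34 x 22 x 18 mm) at the end of the hold-down arm, 99 mm from the hinge pin; moves with the arm; its x axis points from grip to pin
- tube: open carton tube, brown card with a blue band near the mouth and a metal rim at the closed foot: 50 mm outside, bore 44 mm, 130 mm long, bore 125 mm deep, 80 g. Starts lying on the table. Origin at the middle of its axis; y along the axis towards the mouth.
- tube_mouth (a point): centre of the tube's open mouth, 65 mm from its origin along its y
- cream: round cream bottle, white with a brown cap: 39 mm diameter, 150 mm long, 170 g. Starts lying on the table. Origin on its surface, 19.5 mm below its axis as it starts, at mid-length; y along the axis, away from the cap.
- cream_mid (a point): middle of the cream bottle's axis; axes as the bottle's
- cream_cap (a point): middle of the brown cap's outer end, 75 mm from cream_mid. With the bottle home on the tube's bottom it stands 25 mm outside the tube's mouth.
- lotion: bystander: white pump bottle with a black pump head, 70 mm round, 200 mm tall; standing; origin at the middle of its foot. Leave it standing where it is.
- soap: bystander: clear blue pump bottle, 57 x 71 mm, 195 mm tall; standing; origin at the middle of its foot. Leave it standing where it is.
- cologne: bystander: pale aqua bottle with a white cap, 50 x 86 mm, 216 mm tall; standing; origin at the middle of its foot. Leave it standing where it is.
- shampoo: bystander: pink bottle with a pink cap, 50 x 75 mm, 228 mm tall; standing; origin at the middle of its foot. Leave it standing where it is.
Mind the look-alikes: they are no part of the job. What is shaped like the tube but orange is not meant.

How it is judged (in metres and radians):
On the way, in this order (a step that is already met when the one before it is completed fails the run):
1. the tube lies in its V-blocks, mouth towards the empty pair, closed end within 10 mm of the stop, and is let go (x of tube in the frame of tube_seat between -0.003 and 0.003 m and z of tube in the frame of tube_seat between -0.004 and 0.004 m and y of tube_mouth in the frame of tube_seat between -0.072 and -0.055 m and angle between the y axis of tube and the y axis of tube_seat, either way round below 0.04 rad and contact force between the fingers and tube below 0.1 N), for 0.2 s.
2. the hold-down's pad rests on the seated tube (x of tube in the frame of tube_seat between -0.003 and 0.003 m and z of tube in the frame of tube_seat between -0.004 and 0.004 m and y of tube_mouth in the frame of tube_seat between -0.072 and -0.055 m and angle between the y axis of tube and the y axis of tube_seat, either way round below 0.04 rad and value of joint clamp between -0.06 and 0.06 rad and contact force between clamp and tube above 0.5 N), for 0.2 s.
3. the cream bottle lies in the empty V-blocks, let go, cap away from the tube, not yet pushed more than 20 mm along (all of step 2 and x of cream_mid in the frame of trough between -0.003 and 0.003 m and z of cream_mid in the frame of trough between -0.004 and 0.004 m and angle between the y axis of cream and the y axis of trough, either way round below 0.04 rad and y of cream_cap in the frame of trough below -0.055 m and contact force between the fingers and cream below 0.1 N), for 0.2 s.
At the end, for the whole second after the job is handed in: The tube lies in its V-blocks (axis within 3 to 4 mm and 0.04 rad, closed end within 10 mm of the stop) under the hold-down's pad (arm within 0.06 rad of level, pad pressing on the tube); the bottle is in the tube on its bottom (within 5 mm), brown cap outermost; all at rest (all of step 2 and y of cream_cap in the frame of tube between 0.084 and 0.095 m and angle between the y axis of cream and the y axis of tube, either way round below 0.05 rad and distance between cream_cap and tube below 0.1 m and linear speed of each of cream, tube below 0.02 m/s); the robot touches nothing.
It fails at once if the lotion bottle knocked over or moved more than 30 mm (distance of lotion from where it was at the start of the episode above 0.03 m or angle between lotion's own z axis and vertical above 0.5 rad).
It fails at once if the soap bottle knocked over or moved more than 30 mm (distance of soap from where it was at the start of the episode above 0.03 m or angle between soap's own z axis and vertical above 0.5 rad).
It fails at once if the cologne or the pink shampoo bottle knocked over or moved more than 30 mm (distance of any of cologne, shampoo from where it was at the start of the episode above 0.03 m or angle between any of cologne, shampoo's own z axis and vertical above 0.5 rad).
It fails at once if the tube dropped (falling faster than 0.6 m/s, out of the fingers) (linear speed of tube above 0.6 m/s and contact force between the fingers and tube below 0.1 N).
It fails at once if the cream bottle dropped (falling faster than 0.6 m/s, out of the fingers) (linear speed of cream above 0.6 m/s and contact force between the fingers and cream below 0.1 N).
It also fails if it takes over 72 s, if anything falls off the work surface, if the arm or the gripper's body presses on something with over 40 N, if the wrist force passes 120 N, or if a joint passes its speed limit or range.

ROBOT

A 6-joint arm with a two-finger parallel gripper is mounted at the origin on a cart in front of the work surface, level with it; the furniture and walls round the work are solid. World frame = base frame: x ahead of the robot, y to its left, z up, the work surface at z = 0. Lengths are in m, angles in degrees, forces in N, time in s.
With the tool pointing down it reaches from about 0.25 to 0.725 m from the base axis. Payload 9.7 kg.
Tool frame: the origin (TCP) lies at the centre of the arm's flange, where the gripper is bolted on; the fingertips stand 173 mm ahead of it and the grasp point (between the pads) lies 155 mm ahead of it; z points along the fingers, y is the line along which they close (so a half turn about z gives the same grasp; the last joint's range is limited). The gripper opens to 85 mm and grips with 20 to 120 N. Pads are 22 mm wide; open, the fingers measure 114 mm over their backs; the gripper's body (76 mm by 85 mm) begins 54 mm behind the grasp point. The pads swing forward as they close: fully open they stand 13 mm farther back than shut.
Start: joints at [-68.87, 4.979, 10.078, 95.1, 0, 90], TCP at [0.198, -0.513, 0.405] pointing down, gripper open.
Joint ranges: [-179.16, 179.16], [-48.56, 103.87], [-65.8, 70.77], [-126.05, 130.52], [-82.76, 87.17], [-180, 180]. Speed limits (degrees/s): [127.2, 127.2, 147.25, 180, 180, 180].

INTERFACE

Orientations are given as [roll, pitch, yaw] about the fixed x, y, z axes, in that order (R = Rz(yaw) Ry(pitch) Rx(roll)).
In Python, from workcell import monitor, camera, get_calibration, bot gives the robot as it stands.
- The arm moves only by the tool carry_out, never from a script. Its argument "targets" is text: rows parted by semicolons, each of 7 numbers parted by spaces: the shift along the tool's x, y, z in units of 0.04 m (1.0 is 0.04 m), then the turn, a rotation vector about the tool's x, y, z in units of 0.1 rad (1.0 is 0.1 rad), then the opening, from -1 (shut) to 1 (fully open), so that 0 is half open. A call has exactly 8 rows; each row shifts and turns the commanded pose from where the row before left it, along the tool's axes as they then stand; what a row does not reach is not made up. A row lasts 1/12 s, in which the tool goes at most 41.7 mm and 7.16 degrees, less where a joint would pass 70% of its speed; a pose out of reach is approached as far as the arm can. A call with a number of a shift or a turn outside -1 to 1 is refused whole. A call with a gripper value outside its range is refused whole. The fingers move at their own pace and stop on an object; "newtons" is the grip in N (left out, the last holds). Time passes only in rows, so rows that do not move let the fingers close, or fill a call up. It gives the time, the measured TCP pose, the force, the opening and the grip force at its end, in the units of the state.
- monitor.get_obs(): the state, without advancing time (a new reading comes with each control period).
- camera(name): name is "side" or "top"; returns the picture (400x640x3 uint8, red, green, blue); there is no depth.
- get_calibration(name): a dict with "fx", "fy", "cx", "cy" (pixels), "view" (4x4, takes a point from world to camera coordinates). Camera axes: x right, y down, z forward; pixel columns grow to the right and rows downward; lengths in m; the calibration is good to about 2 mm. A picture is of the moment at which its call begins. get_calibration takes no time and is no camera call.
- bot.job_done(): hands the job in; it is judged then, once.
The state is a dict: "time": time; "q": joint angles; "qd": joint speeds; "joint_efforts": joint torques, N m; "ee_pos": TCP position; "tcp_rot": TCP orientation; "wrist_force": force on the tool from outside, world axes, zero at the start; "torque": the same for the moment, N m; "opening": finger opening in m; "grasp_force": force on a finger pad.
Only numpy, scipy, OpenCV 4.12 (cv2) and the standard library are available. Lean on these libraries where they do the work, as an engineer would, in place of code of your own. Each camera call takes 0.05 s, during which the arm holds its last target. There are 200 camera calls.

## Working session

There is one attempt and no reset: what is moved stays moved. The work goes in short steps, Python scripts to look and compute and a tool call to move; the robot and the scene stay as the last step left them, time stands still between calls to the robot, and variables do not carry over. Pictures are saved under pics/ and viewed, at most 10 in all, crops included, and the job is handed in when it is done.

Besides the shell and the picture viewer there is one more tool, called after "Call:" as name(argument=value, ...) on one line, values as JSON. carry_out: Moves the arm, as the interface text tells. Shifts and turns lie within -1 to 1; 1 stands for 0.04 m of shift or 0.1 rad of turn. Its arguments: {"type":"object","properties":{"targets":{"type":"string"},"newtons":{"type":"number"}},"required":["targets"]}

```bash
mkdir -p pics; ls
python3 - <<'E'
from workcell import monitor, camera, get_calibration
import cv2, numpy as np
for n in("side","top"):
    im=camera(n); cv2.imwrite(f"pics/{n}0.png",im[:,:,::-1]); np.save(f"{n}0.npy",im)
    c=get_calibration(n); print(n,{k:np.round(v,4) for k,v in c.items()})
print(monitor.get_obs())
E
```

```text
pics
side {'fx': np.float64(456.7921), 'fy': np.float64(456.7921), 'cx': np.float64(323.7979), 'cy': np.float64(196.1733), 'view': array([[ 0.9641, -0.265 ,  0.0162, -0.5526],
       [-0.124 , -0.5034, -0.8551,  0.1458],
       [ 0.2348,  0.8224, -0.5182,  1.6705],
       [ 0.    ,  0.    ,  0.    ,  1.    ]])}
top {'fx': np.float64(424.8457), 'fy': np.float64(424.8457), 'cx': np.float64(315.6217), 'cy': np.float64(200.4879), 'view': array([[-0.0227, -0.9997, -0.004 ,  0.0054],
       [-0.9974,  0.023 , -0.0684,  0.5679],
       [ 0.0685,  0.0025, -0.9976,  1.6797],
       [ 0.    ,  0.    ,  0.    ,  1.    ]])}
{'time': 0.1, 'q': array([-6.88711225e+01,  5.00820607e+00,  1.00382909e+01,  9.50970620e+01,
       -4.72257583e-04,  8.99990242e+01]), 'qd': array([ 0.01001096, -0.02054362,  0.14671712,  0.04172288,  0.04251124,
       -0.09767196]), 'joint_efforts': array([-7.74133259e-04, -5.21561229e+01,  4.65653837e+01,  1.59864564e-02,
        3.27094511e-07, -5.06741443e-06]), 'ee_pos': array([ 0.1982602 , -0.51303585,  0.40404506]), 'tcp_rot': array([-1.79933023e+02,  4.71116568e-04,  2.11298539e+01]), 'wrist_force': array([-0.11125781, -0.34763715, -1.06396457]), 'torque': array([ 0.0253003 ,  0.0053552 , -0.01436465]), 'grasp_force': 0.0, 'opening': 0.08522094434644802}
```

View pics/top0.png

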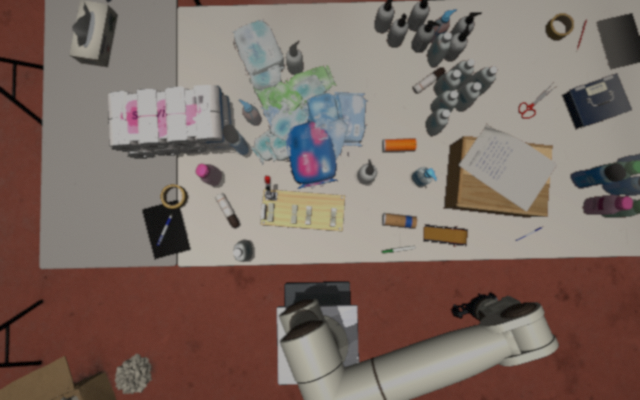

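View pics/side0.png

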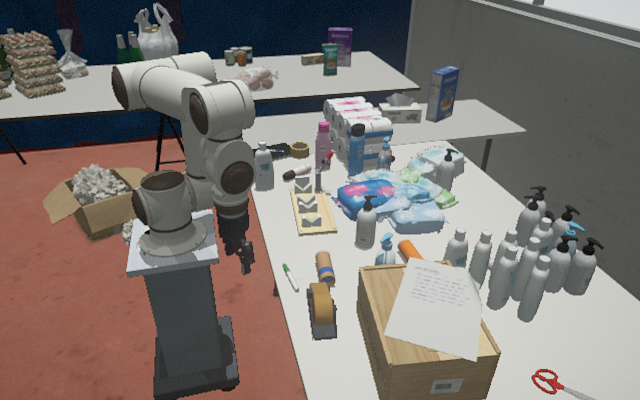

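The top view shows these candidates:
- **Tube:** brown cylinder with a blue band at (400,220). The orange one at (400,145) is the look-alike.
- **Bottle:** white with a dark cap at (228,210), and another at (428,80).
- **Jig:** at (303,210), with the red grip at (267,180).

I'll confirm these in one enlarged crop.

Run:
```python
import cv2, numpy as np
t=np.load("top0.npy")[:,:,::-1]
a=cv2.resize(t[165:265,195:355],None,fx=5,fy=5,interpolation=cv2.INTER_CUBIC)[:370]
b=cv2.resize(t[195:241,376:436],None,fx=5,fy=5,interpolation=cv2.INTER_CUBIC)
c=cv2.resize(t[60:106,400:460],None,fx=5,fy=5,interpolation=cv2.INTER_CUBIC)
o=np.zeros((600,800,3),np.uint8); o[:370]=a; o[370:600,:300]=b; o[370:600,320:620]=c
cv2.imwrite("pics/crop.png",o)
```

```text
(no output)
```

View pics/crop.png

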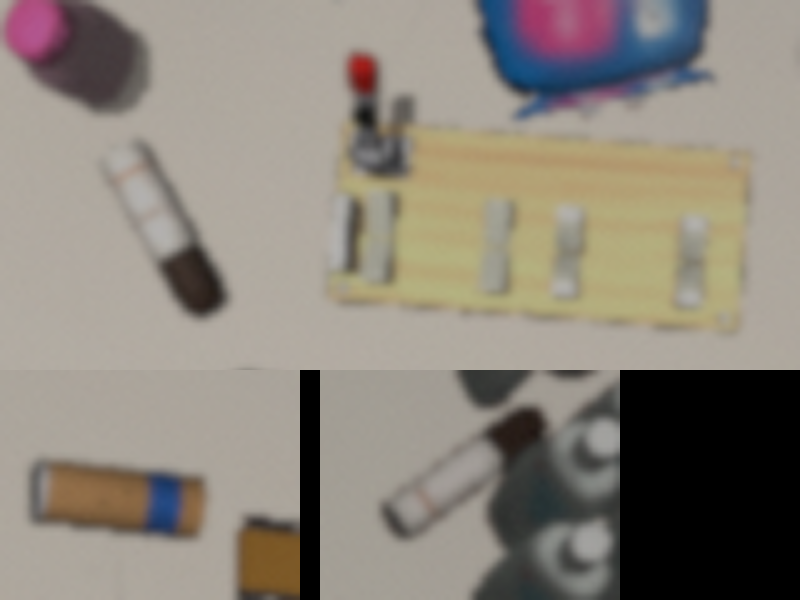

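The crop shows the tube with its metal foot at the left (383,219) and the blue band/mouth at the right (415,221). Bottle A runs from its white end (219,195) to its brown cap (237,226). Bottle B, at (428,80), stands among bystanders and looks similar. Next I'll measure the sizes and positions of both, plus the jig.

```bash
cat > h.py <<'E'
import cv2, numpy as np
from workcell import monitor, camera, get_calibration
def ray(n,p,z):
    c=get_calibration(n);V=c["view"];R=V[:3,:3];o=-R.T@V[:3,3]
    p=np.atleast_2d(p).astype(float)
    d=np.c_[(p[:,0]-c["cx"])/c["fx"],(p[:,1]-c["cy"])/c["fy"],np.ones(len(p))]@R
    return o+d*((z-o[2])/d[:,2])[:,None]
def proj(n,P):
    c=get_calibration(n);V=c["view"];q=np.atleast_2d(P)@V[:3,:3].T+V[:3,3]
    return np.c_[q[:,0]/q[:,2]*c["fx"]+c["cx"],q[:,1]/q[:,2]*c["fy"]+c["cy"]]
def mask_rect(m,box,z,n="top"):
    """largest blob of mask inside box (x0,y0,x1,y1) -> world rect centre, size, long-axis deg"""
    k=np.zeros_like(m);x0,y0,x1,y1=box;k[y0:y1,x0:x1]=m[y0:y1,x0:x1]
    N,L,S,_=cv2.connectedComponentsWithStats(k.astype(np.uint8))
    i=1+np.argmax(S[1:,4]);ys,xs=np.nonzero(L==i)
    P=ray(n,np.c_[xs,ys],z)[:,:2]
    c,s,a=cv2.minAreaRect(P.astype(np.float32)*1000)
    C=P.mean(0);u=np.linalg.svd(P-C,full_matrices=False)[2][0]
    return C,np.array(c)/1000,np.array(s),np.degrees(np.arctan2(u[1],u[0])),S[i,4]
E
python3 - <<'E'
from h import *
t=np.load("top0.npy");hsv=cv2.cvtColor(t,cv2.COLOR_RGB2HSV);H,S,V=[hsv[:,:,i].astype(int) for i in range(3)]
np.set_printoptions(precision=4,suppress=True)
print("bg",hsv[230,360],"A white",hsv[203,224],"A cap",hsv[222,235],"tube",hsv[219,395],"band",hsv[220,408],"board",hsv[210,330],"vb",hsv[214,294])
def show(n,m,box,z): print(n,*mask_rect(m,box,z))
show("tube brown",(S>90)&(H<25),(376,205,420,234),.025)
show("band",(H>95)&(H<125)&(S>120),(400,205,420,234),.025)
show("A cap",(V<75),(225,210,245,232),.0195)
show("A white",(V>178)&(S<40),(212,190,240,225),.0195)
show("B cap",(V<75)&(H<30),(430,66,452,90),.0195)
show("B white",(V>178)&(S<40),(410,70,440,98),.0195)
show("board",(S>60)&(H>15)&(H<40),(255,185,350,235),.015)
show("grip",(S>140)&((H<8)|(H>172)),(258,170,278,190),.19)
i=np.load("side0.npy");h2=cv2.cvtColor(i,cv2.COLOR_RGB2HSV);
k=(h2[:,:,1]>140)&((h2[:,:,0]<8)|(h2[:,:,0]>172));ys,xs=np.nonzero(k[140:175,310:345]);print("side grip px",xs.mean()+310,ys.mean()+140,len(xs))
E
```

```text
bg [ 17  23 174] A white [ 17  10 176] A cap [ 9 82 50] tube [ 15 127 142] band [109 184 125] board [ 20  72 170] vb [ 25  38 156]
tube brown [ 0.4828 -0.321 ] [ 0.4829 -0.3212] [73.0753 42.8786] -97.81446990236313 200
band [ 0.4752 -0.3734] [ 0.4755 -0.3723] [15.8581 35.8708] 172.36091727166433 42
A cap [0.4949 0.322 ] [0.4942 0.3222] [50.1301 31.9658] -152.83872341277484 95
A white [0.5341 0.3514] [0.5341 0.3514] [0. 0.] 0.0 1
B cap [ 1.0787 -0.5234] [ 1.0763 -0.5213] [34.6651 56.386 ] 141.4398609526848 81Traceback (most recent call last):
  File "<stdin>", line 11, in <module>
  File "<stdin>", line 5, in show
  File "h.py", line 15, in mask_rect
    i=1+np.argmax(S[1:,4]);ys,xs=np.nonzero(L==i)
        ~~~~~~~~~^^^^^^^^^
    return _wrapfunc(a, 'argmax', axis=axis, out=out, **kwds)
    return bound(*args, **kwds)
ValueError: attempt to get argmax of an empty sequence
```

B sits at x = 1.08 m, out of reach, among bystanders, so A is the bottle. I'll refine A, the tube and the board.

Run:
```python
from h import *
np.set_printoptions(precision=4,suppress=True)
t=np.load("top0.npy");lab=cv2.cvtColor(t,cv2.COLOR_RGB2LAB).astype(float)
def seg(name,box,z,th=8,tol=None):
    x0,y0,x1,y1=box;s=cv2.resize(lab[y0:y1,x0:x1].astype(np.float32),None,fx=4,fy=4,interpolation=cv2.INTER_CUBIC)
    e=np.concatenate([s[:4].reshape(-1,3),s[-4:].reshape(-1,3),s[:,:4].reshape(-1,3),s[:,-4:].reshape(-1,3)]);bg=np.median(e,0)
    d=np.linalg.norm((s-bg)*[.5,1,1] ,axis=2)
    m=(d>th).astype(np.uint8);m=cv2.morphologyEx(m,cv2.MORPH_CLOSE,np.ones((9,9)));m=cv2.morphologyEx(m,cv2.MORPH_OPEN,np.ones((9,9)))
    N,L,S,_=cv2.connectedComponentsWithStats(m);i=1+np.argmax(S[1:,4]);ys,xs=np.nonzero(L==i)
    px=np.c_[(xs+.5)/4-.5+x0,(ys+.5)/4-.5+y0];P=ray("top",px,z)[:,:2].astype(np.float32)*1000
    r=cv2.minAreaRect(P);print(name,r,"\n",cv2.boxPoints(r),px.min(0),px.max(0))
seg("tube",(376,205,421,236),.025)
seg("A",(212,186,244,234),.0195,5)
seg("board",(257,183,352,240),.015,8)
from h import mask_rect
hsv=cv2.cvtColor(t,cv2.COLOR_RGB2HSV);H,S,V=[hsv[:,:,i].astype(int) for i in range(3)]
print("grip",mask_rect((S>140)&((H<8)|(H>172)),(258,170,278,190),.19))
for n,p in(("vb1 y133",(375,236)),("vb2 y40",(496,245)),("vb3 y-17",(567,250)),("vb4 y-115",(690,260))):
    print(n,ray("top",((p[0]+.5)/5-.5+195,(p[1]+.5)/5-.5+165),.05)[0])
```

```text
tube ((480.46160888671875, -335.95306396484375), (145.38565063476562, 59.08906173706055), 82.96308898925781) 
 [[ 442.2341 -404.4789]
 [ 500.8781 -411.7178]
 [ 518.6891 -267.4273]
 [ 460.0451 -260.1883]] [380.875 212.125] [417.125 228.875]
A ((534.3330688476562, 343.52679443359375), (160.74285888671875, 51.65724182128906), 28.489849090576172) 
 [[451.3742 327.8902]
 [476.0148 282.4886]
 [617.292  359.1634]
 [592.6514 404.565 ]] [215.125 191.875] [241.125 228.875]
board ((552.2242431640625, 43.024169921875), (333.7363586425781, 192.50685119628906), 84.03655242919922) 
 [[ 439.1551 -112.9408]
 [ 630.6202 -132.9411]
 [ 665.2934  198.9892]
 [ 473.8283  218.9895]] [260.125 182.625] [344.875 231.125]
grip (array([0.6372, 0.1654]), array([0.6362, 0.1658]), array([14.456, 18.246]), np.float64(-155.00664984029498), np.int32(24))
vb1 y133 [0.5255 0.1738 0.05  ]
vb2 y40 [0.5163 0.0791 0.05  ]
vb3 y-17 [0.5111 0.0235 0.05  ]
vb4 y-115 [ 0.501  -0.0727  0.05  ]
```

Run:
```python
from h import *
np.set_printoptions(precision=3,suppress=True)
for n,p,z in(("pink cap",(203,170),.228),("front bottle cap",(240,247),.216),("front bottle low",(243,256),.1),("lotion head",(368,163),.2),("soap head",(429,172),.195),("blue tall",(235,140),.2),("aqua pump",(248,108),.15)):
    print(n,ray("top",p,z)[0])
f=lambda p:((p[0]+.5)/5-.5+195,(p[1]+.5)/5-.5+165)
for p in((330,298),(738,330),(749,152),(343,127)): print("corner",ray("top",f(p),.015)[0])
for p in((125,152),(207,305)): print("bottle end",ray("top",f(p),.0195)[0])
print(proj("side",[[.49,.295,.03],[.6,.38,.03]]))
c=np.load("side0.npy")[110:240,235:395,::-1];cv2.imwrite("pics/sc.png",cv2.resize(c,None,fx=4.6,fy=4.6,interpolation=cv2.INTER_CUBIC))
```

```text
pink cap [0.671 0.387 0.228]
front bottle cap [0.397 0.261 0.216]
front bottle low [0.359 0.271 0.1  ]
lotion head [ 0.686 -0.199  0.2  ]
soap head [ 0.649 -0.418  0.195]
blue tall [0.781 0.278 0.2  ]
aqua pump [0.912 0.238 0.15 ]
corner [0.478 0.214 0.015]
corner [ 0.445 -0.111  0.015]
corner [ 0.588 -0.123  0.015]
corner [0.615 0.202 0.015]
bottle end [0.599 0.377 0.02 ]
bottle end [0.475 0.312 0.02 ]
[[287.965 175.948]
 [307.689 164.642]]
```

View pics/sc.png

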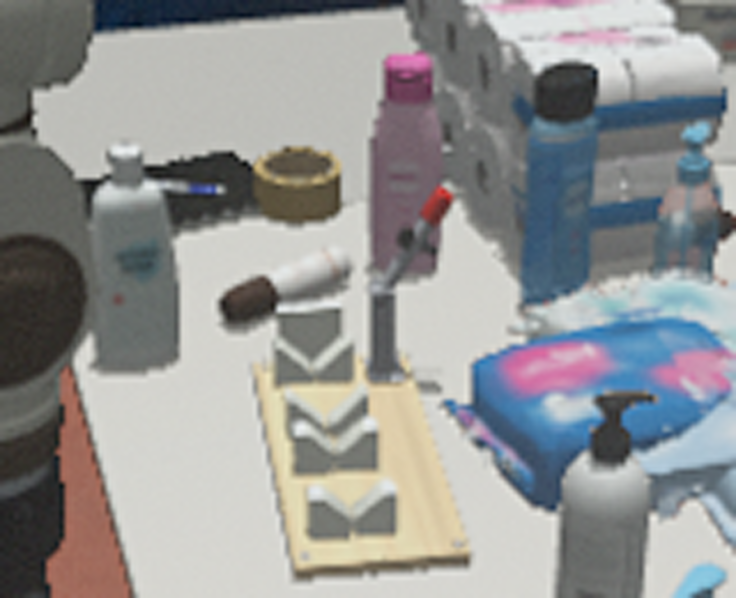

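The side crop shows the four V-blocks with the stop at the far end, the hold-down leaning back with its red grip at about (435,205) in the crop, and the cream bottle with its cap nearest at (250,300). The aqua bottle at left and the pink bottle behind are bystanders.

The jig origin is about (0.5125, 0.0407) with its y axis at 84.3°. V-block spacing measures 247.7 mm against the given 248, and the board about 327 x 143 mm. The tube is at (0.4805, -0.336).

I'll move above the tube and turn to yaw 83.

Call:
carry_out(targets="1 -0.2 0 0 0 0 1; 1 -0.2 0 0 0 0 1; 1 -0.2 0 0 0 0 1; 1 -0.2 0 0 0 0 1; 1 -0.2 0 0 0 0 1; 1 -0.2 0 0 0 0 1; 1 -0.2 0 0 0 0 1; 1 -0.2 0 0 0 0 1", newtons=25)

```text
time: 0.77
ee_pos: [0.4751, -0.3365, 0.4044]
tcp_rot: [-180.0, 0.0, 21.1]
wrist_force: [0.8, -0.3, -1.1]
opening: 0.0853
grasp_force: 0.0
```

Call:
carry_out(targets="0 0 0.4 0 0 -1 1; 0 0 0.4 0 0 -1 1; 0 0 0.4 0 0 -1 1; 0 0 0.4 0 0 -1 1; 0 0 0.4 0 0 -1 1; 0 0 0.4 0 0 -1 1; 0 0 0.4 0 0 -1 1; 0 0 0.4 0 0 -1 1")

```text
time: 1.43
ee_pos: [0.4736, -0.3378, 0.2755]
tcp_rot: [-180.0, -0.0, 67.3]
wrist_force: [0.9, -0.5, -0.0]
opening: 0.0859
grasp_force: 0.0
```

Call:
carry_out(targets="0 0 0 0 0 -1 1; 0 0 0 0 0 -1 1; 0 0 0 0 0 -0.84 1; 0 0 0 0 0 0 1; 0 0 0 0 0 0 1; 0 0 0 0 0 0 1; 0 0 0 0 0 0 1; 0 0 0 0 0 0 1")

```text
time: 2.1
ee_pos: [0.4737, -0.338, 0.2767]
tcp_rot: [-180.0, -0.0, 83.2]
wrist_force: [-0.1, -0.3, -0.4]
opening: 0.0856
grasp_force: 0.0
```

Call:
carry_out(targets="0.07 0.17 0.5 0 0 0 1; 0 0 0.5 0 0 0 1; 0 0 0.5 0 0 0 1; 0 0 0.5 0 0 0 1; 0 0 0.4 0 0 0 1; 0 0 0 0 0 0 1; 0 0 0 0 0 0 -1; 0 0 0 0 0 0 -1")

```text
time: 2.77
ee_pos: [0.4811, -0.3362, 0.1819]
tcp_rot: [179.9, 0.0, 83.2]
wrist_force: [0.6, 0.8, 1.4]
opening: 0.0637
grasp_force: 0.0
```

Call:
carry_out(targets="0 0 0 0 0 0 -1; 0 0 0 0 0 0 -1; 0 0 0 0 0 0 -1; 0 0 0 0 0 0 -1; 0 0 0 0 0 0 -1; 0 0 0 0 0 0 -1; 0 0 0 0 0 0 -1; 0 0 0 0 0 0 -1")

```text
time: 3.43
ee_pos: [0.4812, -0.3363, 0.1824]
tcp_rot: [179.9, 0.1, 83.2]
wrist_force: [-0.2, -0.0, 6.4]
opening: 0.0492
grasp_force: 26.8
```

Call:
carry_out(targets="0 0 -1 0 0 0 -1; 0 0 -1 0 0 0 -1; 0 0 -1 0 0 -0.19 -1; 0.9 0 0 0 0 0 -1; 0.9 -0.1 0 0 0 0 -1; 0.9 -0.1 0 0 0 0 -1; 0.9 -0.1 0 0 0 0 -1; 0.9 0 0 0 0 0 -1")

```text
time: 4.1
ee_pos: [0.4859, -0.1542, 0.3013]
tcp_rot: [180.0, 0.0, 84.3]
wrist_force: [1.4, -0.5, -0.7]
opening: 0.0491
grasp_force: 26.8
```

Call:
carry_out(targets="0.9 0 0 0 0 0 -1; 0.9 0 0 0 0 0 -1; 0.9 0 0 0 0 0 -1; 0.9 0 0 0 0 0 -1; 0.9 0 0 0 0 0 -1; 0.9 0 0 0 0 0 -1; 0.9 0 0 0 0 0 -1; 0.7 0 0 0 0 0 -1")

```text
time: 4.77
ee_pos: [0.5141, 0.1254, 0.3012]
tcp_rot: [180.0, -0.0, 84.4]
wrist_force: [0.6, -0.9, -0.9]
opening: 0.0492
grasp_force: 26.8
```

Run:
```python
from h import *
np.set_printoptions(precision=4,suppress=True)
o=monitor.get_obs();print(o["ee_pos"],o["tcp_rot"],o["opening"])
for n in("top","side"): np.save(n+"1.npy",camera(n))
t=np.load("top1.npy")[150:250,235:345,::-1];s=np.load("side1.npy")[100:250,235:395,::-1]
a=cv2.resize(t,(396,360),interpolation=cv2.INTER_CUBIC);b=cv2.resize(s,(384,360),interpolation=cv2.INTER_CUBIC)
cv2.imwrite("pics/m1.png",np.hstack([a,b]))
```

```text
[0.5141 0.1254 0.3012] [179.9511  -0.0359  84.3793] 0.04918957019825562
```

View pics/m1.png

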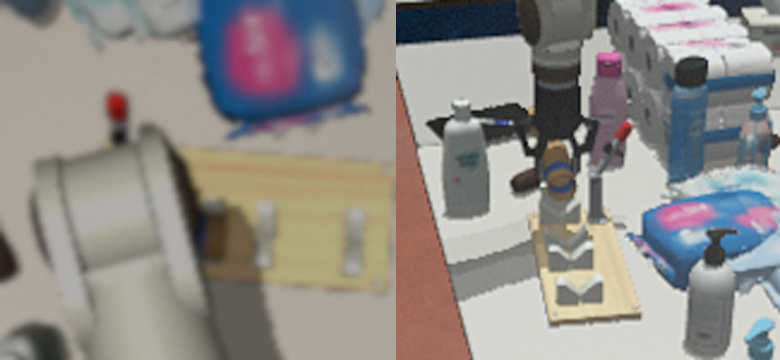

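The top view shows the mouth at about (297,217), within 1 mm of where the tool pose predicts it. The side view shows the tube hovering level over its blocks. I'll cross-check the jig's x from the V notches in the side view. In the earlier crop they are at (352,505), (336,443), (330,425) and (315,358).

Run:
```python
from h import *
np.set_printoptions(precision=1,suppress=True)
O=np.array([.5125,.0407]);a=np.radians(84.3);Y=np.array([np.cos(a),np.sin(a)]);X=np.array([Y[1],-Y[0]])
J=lambda x,y,z:np.r_[O+x*X+y*Y,z]
for y,z in((-125,.0324),(-27,.0324),(30,.0246),(123,.0246)):
  for x in (-.036,0,.036):
    p=proj("side",J(x,y/1000,.056 if x else z))[0]; print(y,x,(p-[235,110])*4.6)
print("grip",(proj("side",J(.111,.138,.184))[0]-[235,110])*4.6)
c=np.load("side0.npy")[165:235,285:345,::-1];cv2.imwrite("pics/sc2.png",cv2.resize(c,None,fx=8,fy=8,interpolation=cv2.INTER_CUBIC))
for y,z in((-125,.0324),(-27,.0324),(30,.0246),(123,.0246)):
    print([((proj("side",J(x,y/1000,.056 if x else z))[0]-[285,165])*8) for x in(-.036,0,.036)])
```

```text
-125 -0.036 [305.1 497. ]
-125 0 [349.5 517.6]
-125 0.036 [393.7 489.8]
-27 -0.036 [290.4 432.5]
-27 0 [332.9 452.8]
-27 0.036 [375. 426.]
30 -0.036 [282.4 397.7]
30 0 [323.9 425.4]
30 0.036 [364.8 391.6]
123 -0.036 [270.3 344.7]
123 0 [310.2 371.8]
123 0.036 [349.4 339.1]
grip [431.  199.4]
[array([130.6, 424.4]), array([207.8, 460.2]), array([284.7, 411.9])]
[array([105. , 312.2]), array([178.9, 347.5]), array([252.1, 300.9])]
[array([ 91.1, 251.6]), array([163.3, 299.8]), array([234.5, 241.1])]
[array([ 70.1, 159.4]), array([139.5, 206.6]), array([207.6, 149.8])]
```

View pics/sc2.png

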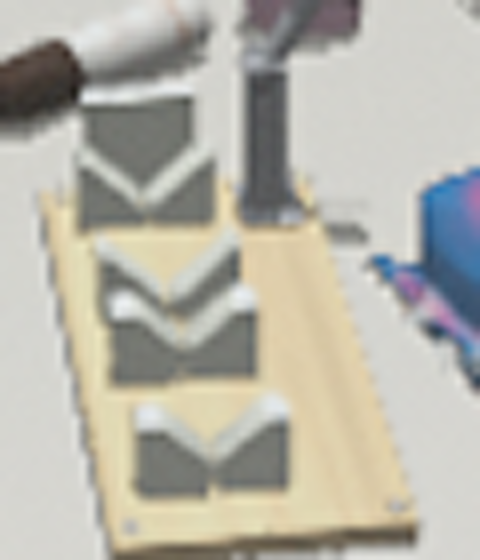

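The V-blocks in the side view match my prediction to within 1–2 mm, with the jig about 1 mm further in +x. I'll lower the tube.

Call:
carry_out(targets="0 0.2 0.3 0 0 0 -1; 0 0 0.4 0 0 0 -1; 0 0 0.4 0 0 0 -1; 0 0 0.4 0 0 0 -1; 0 0 0.3 0 0 0 -1; 0 0 0.15 0 0 0 -1; 0 0 0.05 0 0 0 -1; 0 0 0 0 0 0 -1")

```text
time: 5.53
ee_pos: [0.5223, 0.1217, 0.2205]
tcp_rot: [-180.0, 0.0, 84.3]
wrist_force: [0.4, 0.8, -1.1]
opening: 0.0495
grasp_force: 26.7
```

Call:
carry_out(targets="0 0 0 0 0 0 -1; 0 0 0 0 0 0 -1; 0 0 0 0 0 0 -1; 0 0 0 0 0 0 -1; 0 0 0 0 0 0 -1; 0 0 0 0 0 0 -1; 0 0 0 0 0 0 -1; 0 0 0 0 0 0 -1")

```text
time: 6.2
ee_pos: [0.5222, 0.1222, 0.2207]
tcp_rot: [-180.0, 0.0, 84.3]
wrist_force: [-0.5, 0.0, 0.4]
opening: 0.0497
grasp_force: 26.7
```

Call:
carry_out(targets="0.05 0 0.05 0 0 0 -1; 0 0 0.04 0 0 0 -1; 0 0 0.02 0 0 0 -1; 0 0 0 0 0 0 -1; 0 0 0 0 0 0 -1; 0 0 0 0 0 0 -1; 0 0 0 0 0 0 -1; 0 0 0 0 0 0 -1")

```text
time: 6.87
ee_pos: [0.5225, 0.1243, 0.2172]
tcp_rot: [179.9, -0.0, 84.4]
wrist_force: [-2.4, -0.4, 8.2]
opening: 0.0495
grasp_force: 27.4
```

Call:
carry_out(targets="0 -0.02 0 0 0 0 0.2; 0 0 0 0 0 0 0.3; 0 0 0 0 0 0 0.5; 0 0 0 0 0 0 0.8; 0 0 0 0 0 0 1; 0 0 0 0 0 0 1; 0 0 0 0 0 0 1; 0 0 0 0 0 0 1")

```text
time: 7.53
ee_pos: [0.5216, 0.1242, 0.2162]
tcp_rot: [-180.0, 0.0, 84.3]
wrist_force: [0.1, 0.5, -0.4]
opening: 0.0852
grasp_force: 0.0
```

Call:
carry_out(targets="0 0 -0.5 0 0 0 1; 0 0 -0.7 0 0 0 1; 0 0 -0.9 0 0 0 1; 0 0 -0.9 0 0 0 1; 0 0 -0.9 0 0 0 -1; 0 0 0 0 0 0 -1; 0 0 0 0 0 0 -1; 0 0 0 0 0 0 -1")

```text
time: 8.2
ee_pos: [0.5217, 0.1242, 0.3719]
tcp_rot: [-180.0, 0.0, 84.3]
wrist_force: [-0.3, -0.0, -0.2]
opening: 0.0388
grasp_force: 0.0
```

Call:
carry_out(targets="0 0 -0.8 0 0 0 -1; 0.4 0.5 0 0 0 0 -1; 0.4 0.7 0 0 0 0 -1; 0.4 0.7 0 0 0 0 -1; 0.13 0.7 0 0 0 0 -1; 0 0.7 0 0 0 0 -1; 0 0.45 0 0 0 0 -1; 0 0 0 0 0 0 -1")

```text
time: 8.87
ee_pos: [0.679, 0.162, 0.3996]
tcp_rot: [-179.7, 0.1, 84.3]
wrist_force: [-0.5, -0.2, 0.2]
opening: 0.0002
grasp_force: 0.0
```

Run:
```python
from h import *
o=monitor.get_obs();print(o["ee_pos"],o["tcp_rot"],o["opening"])
for n in("top","side"): np.save(n+"2.npy",camera(n))
t=np.load("top2.npy")[150:250,235:345,::-1];s=np.load("side2.npy")[100:230,255:375,::-1]
a=cv2.resize(t,(418,380),interpolation=cv2.INTER_CUBIC);b=cv2.resize(s,(351,380),interpolation=cv2.INTER_CUBIC)
cv2.imwrite("pics/m2.png",np.hstack([a,b]))
```

```text
[0.67904215 0.16203557 0.39962609] [-1.79733509e+02  1.09823786e-01  8.42799566e+01] 0.0002213433859917484
```

View pics/m2.png

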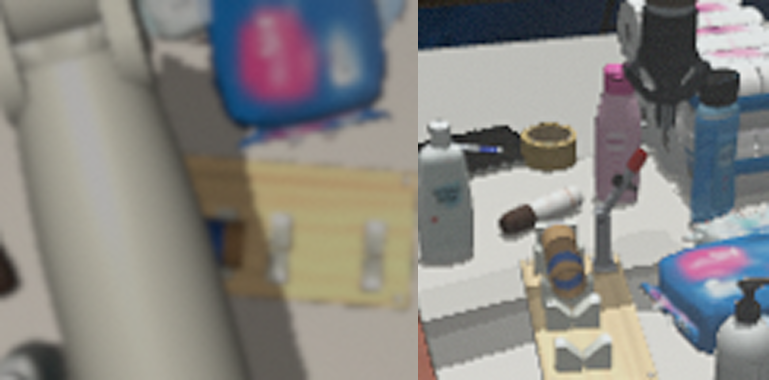

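The tube is seated, with its mouth at about (299,213) in the top view, roughly 1 mm short of nominal. I'll go down behind the hold-down and push it over.

Call:
carry_out(targets="0 0 0.5 0 0 0 -1; 0 0 0.5 0 0 0 -1; 0 0 0.55 0 0 0 -1; 0 0 0 0 0 0 -1; 0 -0.2 0 0 0 0 -1; 0 -0.2 0 0 0 0 -1; 0 -0.2 0 0 0 0 -1; 0 -0.2 0 0 0 0 -1")

```text
time: 9.63
ee_pos: [0.6435, 0.1655, 0.3444]
tcp_rot: [179.8, -0.0, 84.3]
wrist_force: [2.9, -0.6, 1.8]
opening: -0.0001
grasp_force: 1.2
```

Call:
carry_out(targets="0 -0.2 0 0 0 0 -1; 0 -0.2 0 0 0 0 -1; 0 -0.2 0 0 0 0 -1; 0 -0.2 0 0 0 0 -1; 0 -0.2 0 0 0 0 -1; 0 -0.2 0 0 0 0 -1; 0 -0.2 0 0 0 0 -1; 0 -0.2 0 0 0 0 -1")

```text
time: 10.3
ee_pos: [0.5796, 0.1719, 0.343]
tcp_rot: [180.0, -0.0, 84.3]
wrist_force: [0.9, -0.2, 0.3]
opening: -0.0
grasp_force: 0.5
```

Call:
carry_out(targets="0 -0.2 0 0 0 0 -1; 0 -0.2 0 0 0 0 -1; 0 0 0 0 0 0 -1; 0 0 0 0 0 0 -1; 0 0 -0.5 0 0 0 -1; 0 0 -0.9 0 0 0 -1; 0 0 0 0 0 0 -1; 0 0 0 0 0 0 -1")

```text
time: 10.97
ee_pos: [0.5652, 0.1735, 0.4002]
tcp_rot: [179.8, -0.1, 84.3]
wrist_force: [0.5, 0.2, -0.5]
opening: -0.0002
grasp_force: 0.0
```

Call:
carry_out(targets="0.6 -0.2 0 0 0 0 1; 0.6 -0.2 0 0 0 0 1; 0.6 -0.2 0 0 0 0 1; 0.6 -0.2 0 0 0 0 1; 0.6 -0.2 0 0 0 0 1; 0.6 -0.2 0 0 0 0 1; 0.6 0 0 0 0 0 1; 0 0 0 0 0 0 1")

```text
time: 11.63
ee_pos: [0.5333, 0.3488, 0.396]
tcp_rot: [-179.9, 0.0, 84.5]
wrist_force: [1.0, 0.8, -0.1]
opening: 0.0852
grasp_force: 0.0
```

Call:
carry_out(targets="0 0 0 0 0 1 1; 0 0 0 0 0 1 1; 0 0 0 0 0 1 1; 0 0 0 0 0 1 1; 0 0 0 0 0 1 1; 0 0 0 0 0 1 1; 0 0 0 0 0 1 1; 0 0 0 0 0 1 1")

```text
time: 12.3
ee_pos: [0.5339, 0.3449, 0.397]
tcp_rot: [-180.0, 0.1, 38.2]
wrist_force: [-0.8, 1.0, 0.5]
opening: 0.0856
grasp_force: 0.0
```

Call:
carry_out(targets="0 0 0 0 0 1 1; 0 0 0 0 0 0.8 1; 0 0 0 0 0 0 1; 0 0 0 0 0 0 1; 0 0 0 0 0 0 1; 0 0 0 0 0 0 1; 0 0 0 0 0 0 1; 0 0 0 0 0 0 1")

```text
time: 12.97
ee_pos: [0.5464, 0.3238, 0.3982]
tcp_rot: [-179.0, 0.0, 30.5]
wrist_force: [-0.0, -0.8, -0.3]
opening: 0.0855
grasp_force: 0.0
```

Run:
```python
from h import *
o=monitor.get_obs();print(o["ee_pos"],o["tcp_rot"],o["opening"])
for n in("top","side"): np.save(n+"3.npy",camera(n))
t=np.load("top3.npy")[150:250,205:345,::-1];s=np.load("side3.npy")[90:230,245:365,::-1]
a=cv2.resize(t,(476,340),interpolation=cv2.INTER_CUBIC);b=cv2.resize(s,(291,340),interpolation=cv2.INTER_CUBIC)
cv2.imwrite("pics/m3.png",np.hstack([a,b]))
```

```text
[0.546367   0.3237544  0.39815863] [-1.79029249e+02  2.71339849e-02  3.05339073e+01] 0.08549594815748755
```

View pics/m3.png

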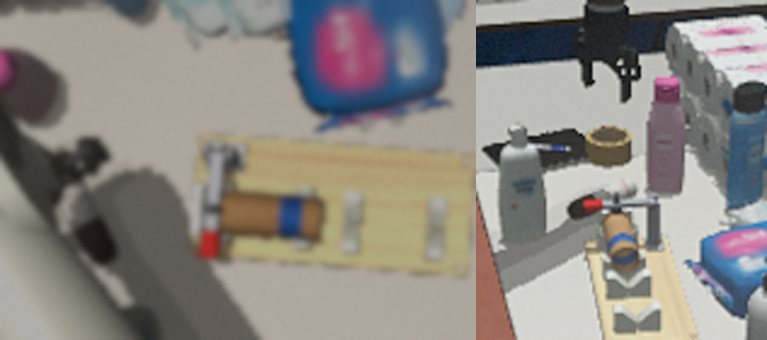

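The hold-down lies level across the tube. The arm has drifted 25 mm, though, so I'll check the joints.

```bash
python3 -c "
from h import *
o=monitor.get_obs();print({k:np.round(v,2) for k,v in o.items()})"
```

```text
{'time': np.float64(13.07), 'q': array([ 30.47,  17.08,  23.36,  96.29,   0.97, 179.94]), 'qd': array([-0.16,  0.03,  0.07,  0.08, -0.08, -0.02]), 'joint_efforts': array([-2.000e-02, -6.494e+01,  4.628e+01,  0.000e+00,  5.000e-02,
        0.000e+00]), 'ee_pos': array([0.55, 0.32, 0.4 ]), 'tcp_rot': array([-1.7903e+02,  2.0000e-02,  3.0530e+01]), 'wrist_force': array([ 0.  , -0.11,  0.07]), 'torque': array([-0.  , -0.06,  0.06]), 'grasp_force': np.float64(0.0), 'opening': np.float64(0.09)}
```

Call:
carry_out(targets="0 0 0 0 0 0 1; 0 0 0 0 0 0 1; 0 0 0 0 0 0 1; 0 0 0 0 0 0 1; 0 0 0 0 0 0 1; 0 0 0 0 0 0 1; 0 0 0 0 0 0 1; 0 0 0 0 0 0 1")

```text
time: 13.73
ee_pos: [0.5466, 0.3233, 0.3983]
tcp_rot: [-179.0, 0.0, 30.5]
wrist_force: [-0.2, 0.6, -0.0]
opening: 0.0854
grasp_force: 0.0
```

```bash
python3 -c "
from h import *
o=monitor.get_obs();print({k:np.round(v,2) for k,v in o.items()})"
```

```text
{'time': np.float64(13.73), 'q': array([ 30.44,  17.08,  23.36,  96.3 ,   0.97, 179.94]), 'qd': array([-0.04, -0.05,  0.  ,  0.02, -0.01,  0.09]), 'joint_efforts': array([ 0.000e+00, -6.500e+01,  4.632e+01,  1.000e-02,  6.000e-02,
        0.000e+00]), 'ee_pos': array([0.55, 0.32, 0.4 ]), 'tcp_rot': array([-1.7903e+02,  2.0000e-02,  3.0490e+01]), 'wrist_force': array([-0.16,  0.64, -0.03]), 'torque': array([ 0.  , -0.01, -0.03]), 'grasp_force': np.float64(0.0), 'opening': np.float64(0.09)}
```

Joint 6 is at its 180° limit (yaw = q1 + 180 − q6). I'll turn half round and take the bottle at the equivalent yaw of 208°.

Call:
carry_out(targets="0 0 0 0 0 -1 1; 0 0 0 0 0 -1 1; 0 0 0 0 0 -1 1; 0 0 0 0 0 -1 1; 0 0 0 0 0 -1 1; 0 0 0 0 0 -1 1; 0 0 0 0 0 -1 1; 0 0 0 0 0 -1 1")

```text
time: 14.4
ee_pos: [0.5466, 0.3234, 0.3983]
tcp_rot: [-179.3, -0.7, 76.6]
wrist_force: [0.1, 0.4, 0.0]
opening: 0.085
grasp_force: 0.0
```

Call:
carry_out(targets="0 0 0 0 0 -1 1; 0 0 0 0 0 -1 1; 0 0 0 0 0 -1 1; 0 0 0 0 0 -1 1; 0 0 0 0 0 -1 1; 0 0 0 0 0 -1 1; 0 0 0 0 0 -1 1; 0 0 0 0 0 -1 1")

```text
time: 15.07
ee_pos: [0.5466, 0.3233, 0.3983]
tcp_rot: [180.0, -1.0, 122.5]
wrist_force: [0.6, 0.1, -0.7]
opening: 0.0856
grasp_force: 0.0
```

Call:
carry_out(targets="0 0 0 0 0 -1 1; 0 0 0 0 0 -1 1; 0 0 0 0 0 -1 1; 0 0 0 0 0 -1 1; 0 0 0 0 0 -1 1; 0 0 0 0 0 -1 1; 0 0 0 0 0 -1 1; 0 0 0 0 0 -1 1")

```text
time: 15.73
ee_pos: [0.5466, 0.3233, 0.3982]
tcp_rot: [179.3, -0.7, 168.3]
wrist_force: [-0.9, 0.5, -1.3]
opening: 0.0854
grasp_force: 0.0
```

Call:
carry_out(targets="0 0 0 0 0 -1 1; 0 0 0 0 0 -1 1; 0 0 0 0 0 -1 1; 0 0 0 0 0 -1 1; 0 0 0 0 0 -1 1; 0 0 0 0 0 -1 1; 0 0 0 0 0 -1 1; 0 0 0 0 0 0 1")

```text
time: 16.4
ee_pos: [0.5466, 0.3233, 0.3982]
tcp_rot: [179.0, -0.1, -151.6]
wrist_force: [0.8, -0.2, -0.5]
opening: 0.0856
grasp_force: 0.0
```

Call:
carry_out(targets="0 0 0 0 0 0 1; 0 0 0 0 0 0 1; 0 0 0 0 0 0 1; 0 0 0 0 0 0 1; 0 0 0 0 0 0 1; 0 0 0 0 0 0 1; 0 0 0 0 0 0 1; 0 0 0 0 0 0 1")

```text
time: 17.07
ee_pos: [0.5466, 0.3234, 0.3983]
tcp_rot: [179.0, -0.1, -151.9]
wrist_force: [1.3, 0.1, 1.0]
opening: 0.0855
grasp_force: 0.0
```

Run:
```python
from h import *
np.set_printoptions(precision=4,suppress=True)
o=monitor.get_obs();print(o["ee_pos"],o["tcp_rot"],o["q"])
# side view of bottle: cap and jig grip as check of bottle pose
t=np.load("side2.npy");hsv=cv2.cvtColor(t,cv2.COLOR_RGB2HSV);H,S,V=[hsv[:,:,i].astype(int) for i in range(3)]
print("cap side",mask_rect((V<95)&(H<25)&(S>40),(278,165,300,185),.0195,"side"))
print("pred cap/white ends side px",proj("side",[[.535-.075*.881,.344-.075*.4725,.0195],[.535+.075*.881,.344+.075*.4725,.0195]]))
```

```text
[0.5466 0.3234 0.3983] [ 179.0299   -0.0611 -151.9027] [30.4378 17.0851 23.3606 96.297   0.9718  2.3408]
cap side (array([0.5006, 0.3284]), array([0.4989, 0.3269]), array([65.6291, 49.0741]), np.float64(-127.84139157539373), np.int32(62))
pred cap/white ends side px [[282.7366 177.1397]
 [307.9479 166.693 ]]
```

Call:
carry_out(targets="0 0.3 0 0.17 0 0 1; 0 0.3 0.6 0 0 0 1; 0 0 0.7 0 0 0 1; 0 0 0.7 0 0 0 1; 0 0 0.7 0 0 0 1; 0 0 0.5 0 0 0 1; 0 0 0 0 0 0 1; 0 0 0 0 0 0 1")

```text
time: 17.73
ee_pos: [0.5346, 0.3448, 0.27]
tcp_rot: [-180.0, -0.2, -151.9]
wrist_force: [0.5, 0.9, 0.9]
opening: 0.0855
grasp_force: 0.0
```

Call:
carry_out(targets="0 0 0.5 0 0 0 1; 0 0 0.6 0 0 0 1; 0 0 0.6 0 0 0 1; 0 0 0.4 0 0 0 1; 0 0 0.2 0 0 0 1; 0 0 0 0 0 0 -1; 0 0 0 0 0 0 -1; 0 0 0 0 0 0 -1")

```text
time: 18.4
ee_pos: [0.5357, 0.3449, 0.1807]
tcp_rot: [180.0, 0.1, -151.9]
wrist_force: [0.5, -0.1, -0.3]
opening: 0.0518
grasp_force: 0.0
```

Call:
carry_out(targets="0 0 0 0 0 0 -1; 0 0 0 0 0 0 -1; 0 0 0 0 0 0 -1; 0 0 0 0 0 0 -1; 0 0 0 0 0 0 -1; 0 0 0 0 0 0 -1; 0 0 0 0 0 0 -1; 0 0 0 0 0 0 -1")

```text
time: 19.07
ee_pos: [0.5356, 0.3447, 0.1805]
tcp_rot: [180.0, 0.1, -151.9]
wrist_force: [-0.7, -0.5, 6.9]
opening: 0.0381
grasp_force: 24.6
```

Call:
carry_out(targets="0 0 -0.6 0 0 0 -1; 0 0 -0.8 0 0 0 -1; 0 0 -1 0 0 -0.8 -1; 0 0 -1 0 0 -1 -1; 0 0 -0.6 0 0 -1 -1; 0 0 0 0 0 -1 -1; 0 0 0 0 0 -1 -1; 0 0 0 0 0 -1 -1")

```text
time: 19.73
ee_pos: [0.5353, 0.3445, 0.3396]
tcp_rot: [-180.0, 0.0, -118.4]
wrist_force: [-0.7, -0.2, -1.9]
opening: 0.0383
grasp_force: 26.2
```

Call:
carry_out(targets="0 0 0 0 0 -1 -1; 0 0 0 0 0 -1 -1; 0 0 0 0 0 -1 -1; 0 0 0 0 0 -1 -1; 0.6 0 0 0 0 0 -1; 0.8 0 0 0 0 0 -1; 0.9 0 0 0 0 0 -1; 0.9 0 0 0 0 0 -1")

```text
time: 20.4
ee_pos: [0.5219, 0.2161, 0.3387]
tcp_rot: [180.0, -0.0, -95.7]
wrist_force: [1.1, -0.7, -1.2]
opening: 0.0379
grasp_force: 26.1
```

Call:
carry_out(targets="0.9 -0.1 0 0 0 0 -1; 0.9 -0.1 0 0 0 0 -1; 0.9 0 0 0 0 0 -1; 0.9 0 0 0 0 0 -1; 0.9 0 0 0 0 0 -1; 0.9 0 0 0 0 0 -1; 0.6 0 0 0 0 0 -1; 0 0 0 0 0 0 -1")

```text
time: 21.07
ee_pos: [0.5057, -0.026, 0.3394]
tcp_rot: [-180.0, -0.1, -96.0]
wrist_force: [-0.0, -0.7, -1.4]
opening: 0.0383
grasp_force: 26.1
```

Run:
```python
from h import *
o=monitor.get_obs();print(o["ee_pos"],o["tcp_rot"],o["opening"])
for n in("top","side"): np.save(n+"4.npy",camera(n))
t=np.load("top4.npy")[150:250,235:375,::-1];s=np.load("side4.npy")[110:250,245:365,::-1]
a=cv2.resize(t,(476,340),interpolation=cv2.INTER_CUBIC);b=cv2.resize(s,(291,340),interpolation=cv2.INTER_CUBIC)
cv2.imwrite("pics/m4.png",np.hstack([a,b]))
```

```text
[ 0.50573548 -0.02600024  0.33937078] [-1.79999678e+02 -9.83971725e-02 -9.59592583e+01] 0.038295508766551106
```

View pics/m4.png

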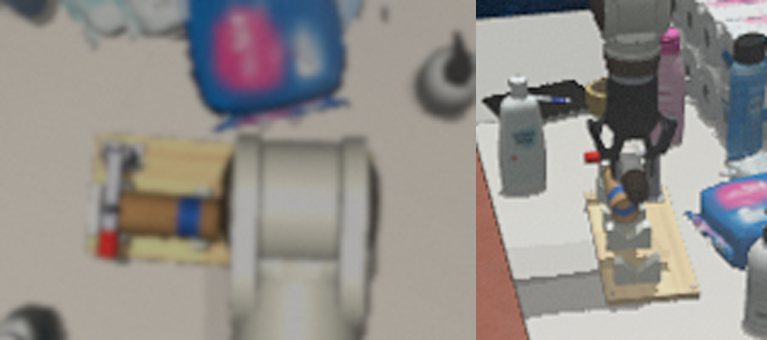

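The tube is still under the level hold-down. The bottle hangs over the trough with its cap towards the side camera at about (311,186). I'll lower it.

Call:
carry_out(targets="0 -0.03 0.5 0 0 0 -1; 0 0 0.5 0 0 0 -1; 0 0 0.5 0 0 0 -1; 0 0 0.5 0 0 0 -1; 0 0 0.4 0 0 0 -1; 0 0 0.3 0 0 0 -1; 0 0 0.15 0 0 0 -1; 0 0 0 0 0 0 -1")

```text
time: 21.83
ee_pos: [0.5072, -0.022, 0.2236]
tcp_rot: [179.8, -0.0, -95.7]
wrist_force: [0.4, 0.3, -1.6]
opening: 0.0378
grasp_force: 26.2
```

Call:
carry_out(targets="0 0 0.05 0 0 0 -1; 0 0 0.03 0 0 0 -1; 0 0 0 0 0 0 -1; 0 0 0 0 0 0 -1; 0 0 0 0 0 0 -1; 0 0 0 0 0 0 -1; 0 0 0 0 0 0 -1; 0 0 0 0 0 0 -1")

```text
time: 22.5
ee_pos: [0.5075, -0.0227, 0.2216]
tcp_rot: [180.0, -0.0, -95.7]
wrist_force: [-0.2, -0.2, -1.6]
opening: 0.0386
grasp_force: 26.2
```

Call:
carry_out(targets="0 0 0.04 0 0 0 -1; 0 0 0.02 0 0 0 -1; 0 0 0 0 0 0 -1; 0 0 0 0 0 0 -1; 0 0 0 0 0 0 -1; 0 0 0 0 0 0 -1; 0 0 0 0 0 0 -1; 0 0 0 0 0 0 -1")

```text
time: 23.17
ee_pos: [0.5075, -0.0227, 0.2206]
tcp_rot: [-180.0, -0.0, -95.8]
wrist_force: [-4.7, 0.6, 11.1]
opening: 0.0383
grasp_force: 27.3
```

Call:
carry_out(targets="0 0.03 0 0 0 0 0; 0 0 0 0 0 0 0.1; 0 0 0 0 0 0 0.3; 0 0 0 0 0 0 0.6; 0 0 0 0 0 0 1; 0 0 0 0 0 0 1; 0 0 0 0 0 0 1; 0 0 0 0 0 0 1")

```text
time: 23.83
ee_pos: [0.5063, -0.0225, 0.219]
tcp_rot: [179.9, -0.0, -95.7]
wrist_force: [0.2, -1.0, -0.1]
opening: 0.0854
grasp_force: 0.0
```

Call:
carry_out(targets="0 0 -0.5 0 0 0 1; 0 0 -0.7 0 0 0 1; 0 0 -0.7 0 0 0 1; 0 0 -0.3 0 0 0 1; 0 0 0 0 0 0 -1; 0 0 0 0 0 0 -1; 0 0 0 0 0 0 -1; 0 0 0 0 0 0 -1")

```text
time: 24.5
ee_pos: [0.5061, -0.0225, 0.3055]
tcp_rot: [179.8, -0.0, -95.7]
wrist_force: [0.3, 0.4, 0.1]
opening: 0.0392
grasp_force: 0.0
```

Call:
carry_out(targets="0.6 0 0 0 0 0 -1; 0.6 0 0 0 0 0 -1; 0.6 0 0 0 0 0 -1; 0.6 0 0 0 0 0 -1; 0.3 0 0 0 0 0 -1; 0 0 0 0 0 0 -1; 0 0 0 0 0 0 -1; 0 0 0 0 0 0 -1")

```text
time: 25.17
ee_pos: [0.4956, -0.1293, 0.3066]
tcp_rot: [179.9, -0.0, -95.7]
wrist_force: [0.3, -0.3, -0.1]
opening: -0.0001
grasp_force: 0.0
```

Run:
```python
from h import *
o=monitor.get_obs();print(o["ee_pos"],o["tcp_rot"],o["opening"])
for n in("top","side"): np.save(n+"5.npy",camera(n))
t=np.load("top5.npy")[150:250,235:375,::-1];s=np.load("side5.npy")[110:250,245:365,::-1]
a=cv2.resize(t,(476,340),interpolation=cv2.INTER_CUBIC);b=cv2.resize(s,(291,340),interpolation=cv2.INTER_CUBIC)
cv2.imwrite("pics/m5.png",np.hstack([a,b]))
```

```text
[ 0.4955762  -0.12934259  0.30664419] [ 1.79900834e+02 -1.29554785e-02 -9.57299435e+01] -6.259060296271927e-05
```

View pics/m5.png

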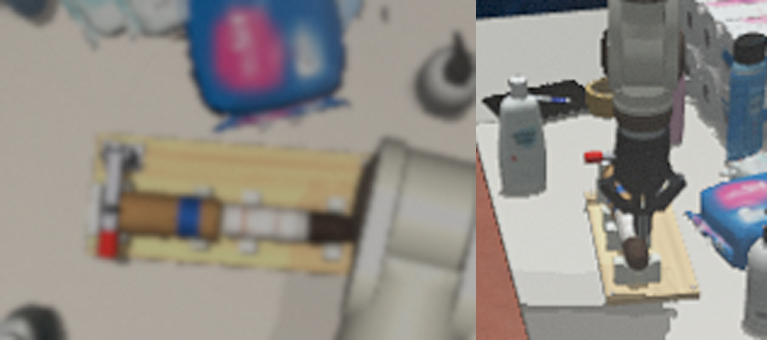

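The bottle lies in line in the empty V-blocks, white end near the mouth and brown cap outermost at about (335,217) in the top view. I'll lower the closed fingers behind the cap and push.

Call:
carry_out(targets="0 0 0.5 0 0 0 -1; 0 0 0.6 0 0 0 -1; 0 0 0.5 0 0 0 -1; 0 0 0.24 0 0 0 -1; 0 0 0 0 0 0 -1; -0.15 0 0 0 0 0 -1; -0.15 0 0 0 0 0 -1; -0.15 0 0 0 0 0 -1")

```text
time: 25.93
ee_pos: [0.4978, -0.1114, 0.235]
tcp_rot: [-179.9, -0.0, -95.7]
wrist_force: [-0.7, -0.1, -0.0]
opening: -0.0001
grasp_force: 0.0
```

Call:
carry_out(targets="-0.15 0 0 0 0 0 -1; -0.15 0 0 0 0 0 -1; -0.15 0 0 0 0 0 -1; -0.15 0 0 0 0 0 -1; -0.15 0 0 0 0 0 -1; -0.15 0 0 0 0 0 -1; -0.15 0 0 0 0 0 -1; -0.15 0 0 0 0 0 -1")

```text
time: 26.6
ee_pos: [0.5021, -0.0637, 0.2334]
tcp_rot: [179.9, -0.0, -95.7]
wrist_force: [0.0, -1.2, 0.6]
opening: 0.0001
grasp_force: 0.4
```

Call:
carry_out(targets="-0.15 0 0 0 0 0 -1; -0.15 0 0 0 0 0 -1; -0.15 0 0 0 0 0 -1; -0.15 0 0 0 0 0 -1; -0.15 0 0 0 0 0 -1; -0.15 0 0 0 0 0 -1; -0.15 0 0 0 0 0 -1; -0.15 0 0 0 0 0 -1")

```text
time: 27.27
ee_pos: [0.5069, -0.0159, 0.2334]
tcp_rot: [179.9, -0.0, -95.7]
wrist_force: [0.2, -0.3, -0.5]
opening: -0.0001
grasp_force: 0.3
```

Call:
carry_out(targets="-0.1 0 0 0 0 0 -1; -0.1 0 0 0 0 0 -1; -0.1 0 0 0 0 0 -1; -0.1 0 0 0 0 0 -1; -0.1 0 0 0 0 0 -1; -0.1 0 0 0 0 0 -1; -0.1 0 0 0 0 0 -1; 0 0 0 0 0 0 -1")

```text
time: 27.93
ee_pos: [0.5098, 0.0119, 0.2335]
tcp_rot: [180.0, -0.0, -95.7]
wrist_force: [-0.7, 0.3, 0.3]
opening: 0.0001
grasp_force: 0.0
```

Call:
carry_out(targets="-0.05 0 0 0 0 0 -1; -0.05 0 0 0 0 0 -1; -0.05 0 0 0 0 0 -1; -0.05 0 0 0 0 0 -1; -0.03 0 0 0 0 0 -1; -0.03 0 0 0 0 0 -1; 0 0 0 0 0 0 -1; 0 0 0 0 0 0 -1")

```text
time: 28.6
ee_pos: [0.5107, 0.0217, 0.2335]
tcp_rot: [180.0, -0.0, -95.7]
wrist_force: [-0.1, 0.1, 0.0]
opening: 0.0001
grasp_force: 0.0
```

Call:
carry_out(targets="-0.04 0 0 0 0 0 -1; -0.03 0 0 0 0 0 -1; -0.03 0 0 0 0 0 -1; -0.03 0 0 0 0 0 -1; 0 0 0 0 0 0 -1; 0 0 0 0 0 0 -1; 0 0 0 0 0 0 -1; 0 0 0 0 0 0 -1")

```text
time: 29.27
ee_pos: [0.5113, 0.0267, 0.2335]
tcp_rot: [180.0, -0.1, -95.7]
wrist_force: [-0.9, -3.3, 1.2]
opening: 0.0002
grasp_force: 1.8
```

Call:
carry_out(targets="-0.03 0 0 0 0 0 -1; -0.03 0 0 0 0 0 -1; 0 0 0 0 0 0 -1; 0 0 0 0 0 0 -1; 0 0 0 0 0 0 -1; 0 0 0 0 0 0 -1; 0 0 0 0 0 0 -1; 0 0 0 0 0 0 -1")

```text
time: 29.93
ee_pos: [0.5115, 0.0293, 0.2335]
tcp_rot: [180.0, -0.0, -95.7]
wrist_force: [-1.0, -2.8, 0.7]
opening: -0.0001
grasp_force: 1.6
```

Run:
```python
from h import *
np.set_printoptions(precision=4,suppress=True)
t=camera("top");s=camera("side");np.save("top6.npy",t);np.save("side6.npy",s)
hs=cv2.cvtColor(s,cv2.COLOR_RGB2HSV);H,S,V=[hs[:,:,i].astype(int) for i in range(3)]
a=np.radians(84.3);Y=np.array([np.cos(a),np.sin(a)]);X=np.array([Y[1],-Y[0]]);O=np.array([.5130,.0407])
def J(P): return np.array([(P[:2]-O)@X,(P[:2]-O)@Y])*1000
for nm,im in(("top",t),("side",s)):
    h=cv2.cvtColor(im,cv2.COLOR_RGB2HSV);H,S,V=[h[:,:,i].astype(int) for i in range(3)]
    c=proj(nm,[np.r_[O+.05*Y,.075]])[0].astype(int);b=(c[0]-25,c[1]-25,c[0]+25,c[1]+25)
    try: r=mask_rect((H>95)&(H<125)&(S>120),b,.07,nm);print(nm,"band jig",J(r[0]),r[4])
    except Exception as e: print(nm,e)
```

```text
top attempt to get argmax of an empty sequence
side band jig [-9.5393 74.6996] 3
```

Call:
carry_out(targets="-0.03 0 0 0 0 0 -1; -0.03 0 0 0 0 0 -1; -0.02 0 0 0 0 0 -1; 0 0 0 0 0 0 -1; 0 0 0 0 0 0 -1; 0 0 0 0 0 0 -1; 0 0 0 0 0 0 -1; 0 0 0 0 0 0 -1")

```text
time: 30.7
ee_pos: [0.5116, 0.0305, 0.2335]
tcp_rot: [180.0, -0.4, -95.9]
wrist_force: [-3.3, -20.8, 3.1]
opening: 0.0001
grasp_force: 10.5
```

The push force rose firmly to 21 N, so the bottle is on the tube's bottom and the tube is against the stop. I'll back off, lift clear and check numerically.

Call:
carry_out(targets="0.2 0 0 0 0 0 -1; 0.4 0 0 0 0 0 -1; 0.4 0 0 0 0 0 -1; 0 0 -0.8 0 0 0 -1; 0 0 -0.9 0 0 0 -1; 0.9 0 -0.9 0 0 0 -1; 0.9 0 0 0 0 0 -1; 0.9 0 0 0 0 0 -1")

```text
time: 31.37
ee_pos: [0.4981, -0.1088, 0.3334]
tcp_rot: [-179.8, 0.0, -95.6]
wrist_force: [1.2, -0.7, -1.0]
opening: 0.0
grasp_force: 0.0
```

Call:
carry_out(targets="0.9 0 0 0 0 0 -1; 0.9 0 0 0 0 0 -1; 0.9 0 0 0 0 0 -1; 0 0 0 0 0 0 -1; 0 0 0 0 0 0 -1; 0 0 0 0 0 0 -1; 0 0 0 0 0 0 -1; 0 0 0 0 0 0 -1")

```text
time: 32.03
ee_pos: [0.4872, -0.2146, 0.3312]
tcp_rot: [180.0, -0.0, -95.6]
wrist_force: [-1.0, -0.6, -0.0]
opening: 0.0001
grasp_force: 0.0
```

Run:
```python
from h import *
np.set_printoptions(precision=1,suppress=True)
print(monitor.get_obs()["ee_pos"],monitor.get_obs()["wrist_force"])
t=camera("top");s=camera("side")
a=np.radians(84.3);Y=np.array([np.cos(a),np.sin(a)]);X=np.array([Y[1],-Y[0]]);O=np.array([.5130,.0407])
J=lambda P:np.array([(P[:2]-O)@X,(P[:2]-O)@Y])*1000
def find(nm,im,f,P,z,w=14):
    h=cv2.cvtColor(im,cv2.COLOR_RGB2HSV).astype(int);H,S,V=h[:,:,0],h[:,:,1],h[:,:,2]
    c=proj(nm,[P])[0].astype(int)
    try:r=mask_rect(f(H,S,V),(c[0]-w,c[1]-w,c[0]+w,c[1]+w),z,nm);print(nm,"jig xy mm",J(r[0]),"size",r[2],"px",r[4])
    except ValueError: print(nm,"none")
W=lambda x,y,z:np.r_[O+x*X+y*Y,z]
red=lambda H,S,V:(S>140)&((H<8)|(H>172));blue=lambda H,S,V:(H>95)&(H<125)&(S>90);dark=lambda H,S,V:(V<80)&(H<25)&(S>40)
print("grip, expect -39,138");[find(n,i,red,W(-.039,.138,.096),.1) for n,i in(("top",t),("side",s))]
print("band");[find(n,i,blue,W(0,.04,.08),.075) for n,i in(("top",t),("side",s))]
print("cap, outer end expect -2");[find(n,i,dark,W(0,.01,.06),.065) for n,i in(("top",t),("side",s))]
```

```text
[ 0.5 -0.2  0.3] [-1.  -0.6 -0. ]
grip, expect -39,138
top jig xy mm [-40.2 137. ] size [19.  26.6] px 39
side jig xy mm [-37.9 135.6] size [26.  24.8] px 23
band
top jig xy mm [-0.8 55.5] size [15.5 38.7] px 54
side jig xy mm [-9.5 63.7] size [28.5 10.8] px 13
cap, outer end expect -2
top jig xy mm [-2.2 11.7] size [19.4 31.1] px 44
side jig xy mm [13.1  8.8] size [ 7.  17.1] px 6
```

The grip sits at (-40, 137) mm against the expected (-39, 138), so the arm is level. The visible part of the cap is centred at y = 11.7 mm against the expected 10.5. Handing in.

```bash
python3 -c "
from workcell import bot
print(bot.job_done())"
```

```text
the job is handed in; nothing more can be done
None
```

I handed the job in at about 32 s: the tube is seated against the stop under the level hold-down and the cream bottle is pushed home with its cap outermost; I saw no contact with the four standing bottles, and no verdict came back.

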